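# Pin the valve cover and torque its bolt to the click

### The job

Lift the loose locating pin out of its wooden block and set it gently, fully home, in the empty hole of the valve cover. Then turn the click torque wrench that already sits on the cover bolt clockwise (seen from above) by its handle until it breaks over with a click, stop at once without pushing the handle on to its end stop, and let go so that the handle springs straight again. Leave the other things on the bench where they are.

Things in the scene. Friction and masses are not known exactly. Their poses are not given: they have to be found in the camera images.
- pin_mid (a point): loose steel locating pin standing upright in a 70 x 70 x 30 mm wooden block, its foot 15 mm above the bench: shank 14 mm diameter with chamfered foot, total length 56 mm, on top a round head 22 mm diameter, 14 mm tall. This point is on its axis half-way up: 28 mm above the foot, 21 mm below the head's centre; z up along the pin. 50 to 85 g. Take it by the head
- pin_hole (a point): centre of the mouth of the empty round blind hole in the flat top of the green valve cover, 80 mm above the bench: diameter 16 mm, depth 20 mm, z up. With the pin home, its foot on the hole's floor, pin_mid is 8 mm above this point. Cover 90 x 180 mm, on a finned iron cylinder head fixed to the bench; the bolt with the wrench is 90 mm away along this point's -y
- wrench_head_top (a point): head of the click torque wrench, 36 mm diameter, top 132 mm above the bench: point on the bolt's vertical axis, 115 mm up, level with the handle's axis; z up, the handle leaves along -y. Head and bolt turn together. The bolt resists with 1.5 Nm, rising slowly; 0.3 to 0.75 rad clockwise from the start (not known beforehand) it reaches the wrench's set 2 Nm. It stays where it is left
- wrench_grip (a point): middle of the wrench's dark ribbed grip, on the handle's axis: 24 mm diameter, 115 mm long, 180 mm from the bolt axis, 115 mm above the bench; z up, handle along y, its free end at -y. Free space around; what lies below is under 40 mm high. Pushing here level and square to the handle takes 8 to 10 N turning, 6 to 9 N paused, about 11 N at the click. It turns with the head until the click
- ratchet: bystander: steel ratchet handle 185 mm long, 35 mm high, lying along its x; origin on the bench under its middle
- primer_bulb: bystander: black rubber primer bulb, 40 mm diameter, 27 mm high; origin under its centre
- spark_plug: bystander: spark plug 70 mm long, 21 mm thick, lying along its x; origin on the bench under it
- screw_tray: bystander: open aluminium tray 90 x 120 x 25 mm; origin under its centre
- oil_bottle: bystander: grey oil bottle with black cap, 72 mm diameter, 190 mm high, standing; origin under its centre
- wrench_lug (a point): tip of the head's 11 mm wide steel lug, 55 mm from the bolt axis, just below the handle and in line with it until the click. At the click head and lug stop and the handle alone goes on clockwise about the bolt axis while the force falls fast: 11 N, 7 N after 0.06 rad, 3 N after 0.12, hard stop at 0.15 rad. Click made from 0.03 rad; past 0.12 rad is too far. Let go, it springs straight

How it is judged:
On the way, in this order (a step that is already met when the one before it is completed fails the run):
1. the pin is fully home in the cover's hole (horizontal distance between pin_mid and pin_hole below 0.004 m and z of pin_mid in the frame of pin_hole below 0.0105 m and angle between pin_mid's own z axis and vertical below 0.12 rad), for 0.2 s.
2. the wrench breaks over: the handle leaves the line of the head by more than 0.03 rad (angle between the y axis of wrench_grip and the y axis of wrench_head_top, either way round above 0.03 rad), for 0.05 s.
At the end, for the whole second after the job is handed in: the pin stands home in the cover's hole (within 4 mm of its centre line, foot within 2.5 mm of the floor, upright within 0.12 rad) and, after its click, the wrench handle is let go and straight with its head again within 0.025 rad (all of step 1 and angle between the y axis of wrench_grip and the y axis of wrench_head_top, either way round below 0.025 rad); the robot touches nothing.
It fails at once if the handle is pushed on more than 0.12 rad past the click, towards its end stop (angle between the y axis of wrench_grip and the y axis of wrench_head_top, either way round above 0.12 rad).
It fails at once if the pin is rammed: pressed on the cover with more than 40 N (contact force between pin and engine above 40 N).
It fails at once if a bystander is pushed more than 30 mm (distance of any of ratchet, primer_bulb, spark_plug, screw_tray, oil_bottle from where it was at the start of the episode above 0.03 m).
It also fails if it takes over 72 s, if anything falls off the work surface, if the arm or the gripper's body presses on something with over 40 N, if the wrist force passes 120 N, or if a joint passes its speed limit or range.

### The arm

A 6-joint arm with a two-finger parallel gripper is mounted at the origin on the work surface. World frame = base frame: x ahead of the robot, y to its left, z up, the work surface at z = 0. Lengths are in m, angles in rad, forces in N, time in s.
With the tool pointing down it reaches from about 0.35 to 0.875 m from the base axis. Payload 15.5 kg.
Tool frame: the origin (TCP) lies at the very end of the fingers, on their centre line; the grasp point (between the pads) lies 19 mm behind it (arm.grip_point_offset is the distance from the TCP to the grasp point, in m); z points along the fingers, y is the line along which they close (so a half turn about z gives the same grasp; the last joint's range is limited). The gripper opens to 85 mm and grips with 20 to 120 N. Pads are 22 mm wide; open, the fingers measure 114 mm over their backs; the gripper's body (76 mm by 85 mm) begins 54 mm behind the grasp point. The pads swing forward as they close: fully open they stand 13 mm farther back than shut.
Start: joints at [-1.29, 0.494, 1.345, -0, 1.302, -0.096], TCP at [0.23, -0.581, 0.231] pointing down, gripper open.
Joint ranges: [-2.91, 2.91], [-0.82, 2.16], [0.22, 2.67], [-1.22, 4.37], [0.12, 2.79], [-3.08, 3.08]. Speed limits (rad/s): [1.89, 1.89, 2.57, 3.01, 3.01, 3.01].

### API

Orientations are given as a 3x3 rotation matrix whose columns are the frame's x, y, z axes.
In Python, from plant import arm gives the robot as it stands.
- The arm moves only by the tool play_rows, never from a script. Its argument "deltas" is a list of rows, each a list of 7 numbers: the closure, from 0 (fully open) to 1 (shut), then the shift along the world's x, y, z as a fraction of full scale, then the turn, a rotation vector about the world's x, y, z as a fraction of full scale. A call has 1 to 8 rows; each row shifts and turns the commanded pose from where the row before left it; what a row does not reach is not made up. Full scale, the value 1, is 0.04 m for a shift and pi/2 rad for a turn. A row lasts 1/12 s, in which the tool goes at most 41.7 mm and 7.16 degrees, less where a joint would pass 70% of its speed; a pose out of reach is approached as far as the arm can. A call with a number of a shift or a turn outside -1 to 1 is refused whole. A call with a gripper value outside its range is refused whole. The fingers move at their own pace and stop on an object; the grip force is fixed at half the most. Time passes only in rows, so rows that do not move let the fingers close. It gives the time, the measured TCP pose, the force, the opening and the grip force at its end, in the units of the state.
- arm.state(): the state, without advancing time (a new reading comes with each control period).
- arm.get_image(name): name is "scene" or "side" or "wrist"; returns (picture, depth): 420x560x3 uint8, blue, green, red; 420x560 float32, m along the optical axis (not along the pixel's ray), 0 where there is no reading.
- arm.calibration(name): a dict with "intrinsics" (3x3 intrinsics, pixels), "T" (4x4, takes a point from camera to world coordinates). Camera axes: x right, y down, z forward; pixel columns grow to the right and rows downward; lengths in m; the calibration is good to about 2 mm. The wrist camera is an equidistant fisheye: a pixel r from the principal point sees the ray r / f radians off the axis. A picture is of the moment at which its call begins: read the wrist's pose just before it. calibration takes no time and is no camera call; for the wrist camera it gives the pose at the moment of the call.
- arm.sign_off(): hands the job in; it is judged then, once.
The state is a dict: "time_s": time; "joint_pos": joint angles; "qd": joint speeds; "tau": joint torques, N m; "eef_pos": TCP position; "orientation": TCP orientation; "force": force on the tool from outside, world axes, zero at the start; "ft_torque": the same for the moment, N m; "gripper_width": finger opening in m; "grasp_force": force on a finger pad.
Only numpy, scipy, OpenCV 4.12 (cv2) and the standard library are available. Lean on these libraries where they do the work, as an engineer would, in place of code of your own. Each camera call takes 0.05 s, during which the arm holds its last target. There are 200 camera calls.

## Working session

There is one attempt and no reset: what is moved stays moved. The work goes in short steps, Python scripts to look and compute and a tool call to move; the robot and the scene stay as the last step left them, time stands still between calls to the robot, and variables do not carry over. Pictures are saved under pics/ and viewed, at most 10 in all, crops included, and the job is handed in when it is done.

Besides the shell and the picture viewer there is one more tool, called after "Call:" as name(argument=value, ...) on one line, values as JSON. play_rows: Moves the arm, as the interface text tells. Shift numbers are shares of 0.04 m and turn numbers shares of pi/2 rad, none past 1 either way. Its arguments: {"type":"object","properties":{"deltas":{"type":"array"}},"required":["deltas"]}

```bash
mkdir -p pics; ls; python3 - <<'E'
from plant import arm
import cv2, numpy as np
for n in("scene","side"):
    c=arm.calibration(n);im,d=arm.get_image(n)
    cv2.imwrite(f"pics/{n}0.png",im);np.save(f"{n}0.npy",d);print(n,c["intrinsics"].round(1).tolist(),c["T"].round(3).tolist())
s=arm.state();print(s["time_s"],s["eef_pos"],s["orientation"],s["force"],s["gripper_width"])
E
```

```text
pics
scene [[541.8, 0.0, 275.5], [0.0, 541.8, 203.9], [0.0, 0.0, 1.0]] [[0.848, 0.349, -0.399, 1.051], [0.53, -0.549, 0.646, -0.803], [0.006, -0.76, -0.65, 0.955], [0.0, 0.0, 0.0, 1.0]]
side [[450.0, 0.0, 278.8], [0.0, 450.0, 206.1], [0.0, 0.0, 1.0]] [[-0.986, -0.135, 0.103, 0.427], [-0.169, 0.732, -0.66, 0.842], [0.013, -0.668, -0.744, 0.971], [0.0, 0.0, 0.0, 1.0]]
0.1 [ 0.22986763 -0.58086134  0.23075435] [[ 9.29850477e-01  3.67937482e-01 -3.15056578e-04]
 [ 3.67937606e-01 -9.29849893e-01  1.04604541e-03]
 [ 9.19239899e-05 -1.08858699e-03 -9.99999403e-01]] [-0.70583074 -0.37997424 -0.58884465] 0.08558542272013751
```

View pics/scene0.png

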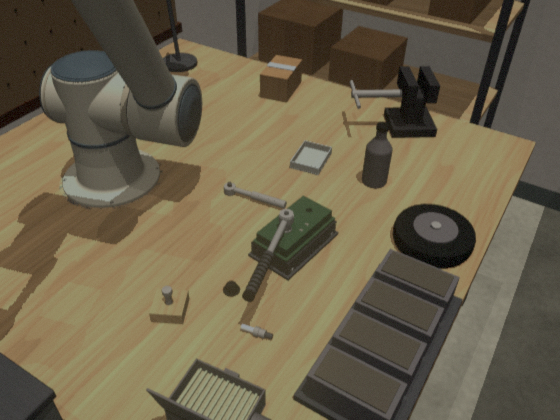

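View pics/side0.png

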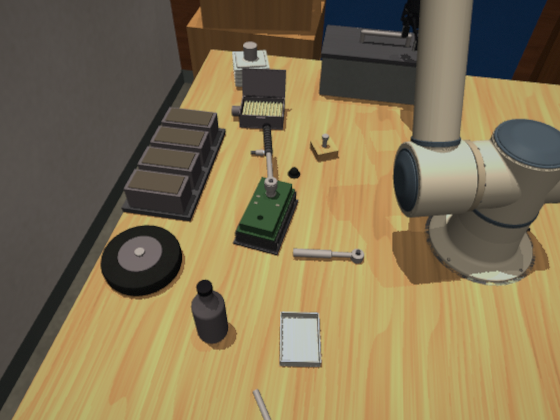

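The scene view shows the pin head near (167,292), the wrench head near (287,216), the grip near (258,275) and the hole near (308,210). In the side view the pin is at (325,139), the wrench head at (271,184) and the hole at (261,217). I'll enlarge both.

```bash
python3 - <<'E'
import cv2, numpy as np
a=cv2.imread("pics/scene0.png");b=cv2.imread("pics/side0.png")
A=cv2.resize(a[190:330,145:345],None,fx=4,fy=4,interpolation=cv2.INTER_CUBIC)
B=cv2.resize(b[115:265,225:355],None,fx=4,fy=4,interpolation=cv2.INTER_CUBIC)
cv2.imwrite("pics/A.png",cv2.convertScaleAbs(A,alpha=1.8));cv2.imwrite("pics/B.png",cv2.convertScaleAbs(B,alpha=1.5))
E
```

```text
(no output)
```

View pics/A.png

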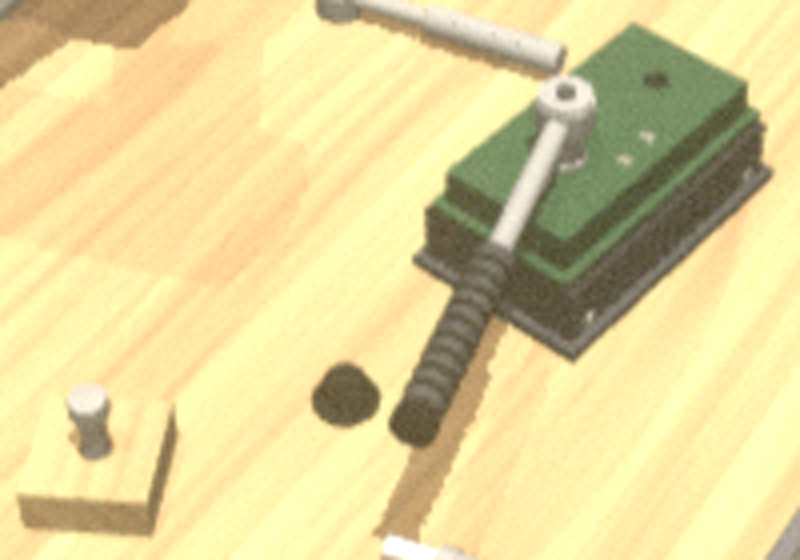

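View pics/B.png

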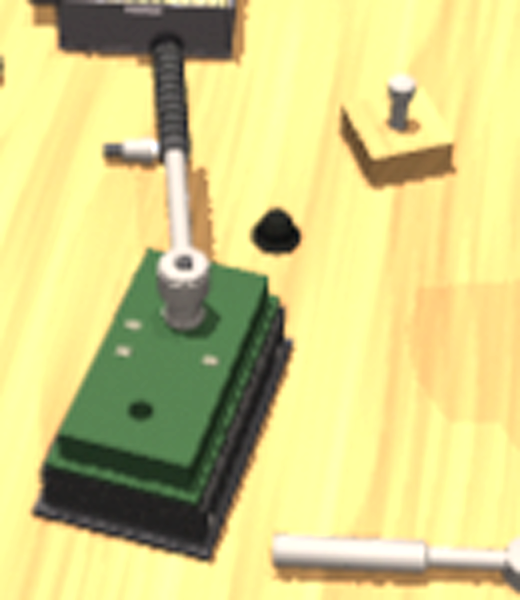

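The enlarged crops show these pixels in crops A and B:
- **Pin top:** A(88,393), B(401,84)
- **Hole:** A(656,79), B(141,410)
- **Wrench head top:** A(566,92), B(183,264)
- **Grip far end:** A(414,420), B(168,45)

```bash
cat > h.py <<'E'
import numpy as np, cv2
from plant import arm
def ray(n,uv):
    c=arm.calibration(n);K=c["intrinsics"];T=c["T"]
    d=T[:3,:3]@np.linalg.solve(K,[uv[0],uv[1],1]);return T[:3,3],d/np.linalg.norm(d)
def tri(rs):
    P=[np.eye(3)-np.outer(d,d) for o,d in rs]
    x=np.linalg.solve(sum(P),sum(p@o for p,(o,d) in zip(P,rs)))
    return x,[np.linalg.norm(p@(x-o)) for p,(o,d) in zip(P,rs)]
def atz(r,z): o,d=r;return o+d*(z-o[2])/d[2]
E
python3 - <<'E'
from h import *
np.set_printoptions(precision=4,suppress=True)
f=lambda n,p:ray(n,(np.array(p)-1.5)/4+((145,190) if n=="scene" else (225,115)))
for k,a,b,z in [("pintop",(88,393),(401,84),.071),("hole",(656,79),(141,410),.08),("head",(566,92),(183,264),.132),("gripend",(414,420),(168,45),.115),("gripnear",(488,262),(174,148),.115)]:
    r=[f("scene",a),f("side",b)];print(k,*tri(r),atz(r[0],z)[:2],atz(r[1],z)[:2])
E
```

```text
pintop [ 0.4589 -0.2793  0.0693] [np.float64(0.001102289872708355), np.float64(0.001102289872708393)] [ 0.4588 -0.2804] [ 0.4598 -0.2763]
hole [0.5926 0.0954 0.0776] [np.float64(0.00016138660160294887), np.float64(0.00016138660160276724)] [0.5937 0.0929] [0.5923 0.0975]
head [0.5807 0.0068 0.1273] [np.float64(0.0005175845981635044), np.float64(0.0005175845981637586)] [0.5829 0.0021] [0.5803 0.0117]
gripend [ 0.6373 -0.2337  0.116 ] [np.float64(9.35103391024855e-05), np.float64(9.35103391025772e-05)] [ 0.6369 -0.2331] [ 0.6375 -0.235 ]
gripnear [ 0.6102 -0.121   0.1145] [np.float64(0.0012542650133291501), np.float64(0.001254265013329247)] [ 0.6091 -0.1216] [ 0.6112 -0.1197]
```

Call:
play_rows(deltas=[[0,0.48,0.63,-0.06,0,0,0],[0,0.48,0.63,-0.06,0,0,0],[0,0.48,0.63,-0.06,0,0,0],[0,0.48,0.63,-0.06,0,0,0],[0,0.48,0.63,-0.06,0,0,0],[0,0.48,0.63,-0.06,0,0,0]])

```text
time_s: 0.6
eef_pos: [0.3457, -0.4285, 0.2166]
orientation: [[0.93, 0.368, -0.0], [0.368, -0.93, 0.0], [-0.0, -0.0, -1.0]]
force: [-0.4, -0.8, 0.3]
gripper_width: 0.0857
grasp_force: 0.0
```

Call:
play_rows(deltas=[[0,0.48,0.63,-0.06,0,0,0],[0,0.48,0.63,-0.06,0,0,0],[0,0.48,0.63,-0.06,0,0,0],[0,0.48,0.63,-0.06,0,0,0],[0,0.48,0.63,-0.06,0,0,0],[0,0.48,0.63,-0.06,0,0,0],[0,0,0,0,0,0,0],[0,0,0,0,0,0,0]])

```text
time_s: 1.27
eef_pos: [0.4609, -0.2774, 0.2022]
orientation: [[0.929, 0.37, -0.001], [0.37, -0.929, 0.0], [-0.0, -0.001, -1.0]]
force: [0.5, -0.2, -0.7]
gripper_width: 0.0855
grasp_force: 0.0
```

```bash
python3 - <<'E'
from h import *
c=arm.calibration("wrist");im,d=arm.get_image("wrist");cv2.imwrite("pics/w1.png",im);np.savez("w1.npz",K=c["intrinsics"],T=c["T"],d=d)
s=arm.state();print(s["eef_pos"],s["joint_pos"],c)
E
```

```text
[ 0.46040554 -0.27841104  0.20228339] [-6.54743404e-01  4.04472063e-01  1.59715330e+00 -2.30446915e-04
  1.14044669e+00  5.37948095e-01] {'intrinsics': array([[325.1922621 ,   0.        , 280.65432654],
       [  0.        , 325.1922621 , 205.71525502],
       [  0.        ,   0.        ,   1.        ]]), 'T': array([[ 3.70227739e-01, -8.80930891e-01, -2.94774806e-01,
         5.34537279e-01],
       [-9.28940769e-01, -3.50859521e-01, -1.18180555e-01,
        -2.46019252e-01],
       [ 6.84354251e-04,  3.17582054e-01, -9.48230547e-01,
         3.44776127e-01],
       [ 0.00000000e+00,  0.00000000e+00,  0.00000000e+00,
         1.00000000e+00]])}
```

View pics/w1.png

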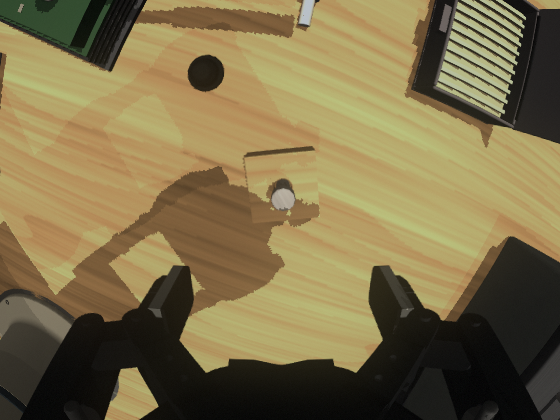

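The wrist view shows the pin head's top at (284,199).

```bash
cat >> h.py <<'E'
def wray(K,T,uv):
    p=(np.array(uv,float)-K[:2,2])/K[0,0];r=np.linalg.norm(p)
    d=np.r_[p/r*np.sin(r),np.cos(r)];return T[:3,3],T[:3,:3]@d
E
python3 - <<'E'
from h import *
w=np.load("w1.npz");r=wray(w["K"],w["T"],(283.5,199));print(atz(r,.071),w["d"][199,284])
f=lambda n,p:ray(n,(np.array(p)-1.5)/4+((145,190) if n=="scene" else (225,115)))
print(tri([r,f("scene",(88,393)),f("side",(401,84))]))
E
```

```text
[ 0.45615932 -0.28015994  0.071     ] 0.28581998
(array([ 0.45788798, -0.27958505,  0.06952154]), [np.float64(0.002178751837404613), np.float64(7.964955675075822e-05), np.float64(0.002195995694239329)])
```

Call:
play_rows(deltas=[[0,-0.07,-0.04,-0.8,0,0,0],[0,0,0,-0.8,0,0,0],[0,0,0,-0.8,0,0,0],[0,0,0,-0.7,0,0,0],[0,0,0,-0.5,0,0,0],[0,0,0,-0.3,0,0,0],[0,0,0,0,0,0,0],[0.3,0,0,0,0,0,0]])

```text
time_s: 1.98
eef_pos: [0.4569, -0.281, 0.0463]
orientation: [[0.93, 0.367, -0.001], [0.367, -0.93, 0.001], [-0.001, -0.001, -1.0]]
force: [-0.3, 0.2, -0.1]
gripper_width: 0.0755
grasp_force: 0.0
```

Call:
play_rows(deltas=[[1,0,0,0,0,0,0],[1,0,0,0,0,0,0],[1,0,0,0,0,0,0],[1,0,0,0,0,0,0],[1,0,0,0,0,0,0],[1,0,0,0,0,0,0],[1,0,0,0,0,0,0],[1,0,0,0,0,0,0]])

```text
time_s: 2.65
eef_pos: [0.458, -0.2806, 0.0473]
orientation: [[0.93, 0.368, 0.001], [0.368, -0.93, -0.001], [0.001, 0.001, -1.0]]
force: [0.4, 0.7, 9.5]
gripper_width: 0.0199
grasp_force: 58.2
```

Call:
play_rows(deltas=[[1,0,0,0.2,0,0,0],[1,0,0,0.4,0,0,0],[1,0,0,0.6,0,0,0],[1,0,0,0.9,0,0,0],[1,0,0,0.9,0,0,0],[1,0,0,0.6,0,0,0],[1,0,0,0.3,0,0,0],[1,0,0,0,0,0,0]])

```text
time_s: 3.32
eef_pos: [0.4586, -0.2811, 0.206]
orientation: [[0.93, 0.368, 0.004], [0.368, -0.93, -0.003], [0.003, 0.005, -1.0]]
force: [-0.4, -0.5, 0.4]
gripper_width: 0.0193
grasp_force: 58.7
```

Call:
play_rows(deltas=[[1,0.13,0.38,0,0,0,0],[1,0.28,0.78,0,0,0,0],[1,0.28,0.78,0,0,0,0],[1,0.28,0.78,0,0,0,0],[1,0.28,0.78,0,0,0,0],[1,0.28,0.78,0,0,0,0],[1,0.28,0.78,0,0,0,0],[1,0.28,0.78,0,0,0,0]])

```text
time_s: 3.98
eef_pos: [0.5409, -0.045, 0.2019]
orientation: [[0.93, 0.368, -0.001], [0.368, -0.93, 0.0], [-0.001, -0.001, -1.0]]
force: [1.2, -0.6, -0.5]
gripper_width: 0.0193
grasp_force: 58.7
```

Call:
play_rows(deltas=[[1,0.28,0.78,0,0,0,0],[1,0.28,0.78,0,0,0,0],[1,0.28,0.78,0,0,0,0],[1,0.28,0.78,0,0,0,0],[1,0.28,0.78,0,0,0,0],[1,0.13,0.4,0,0,0,0],[1,0,0,0,0,0,0],[1,0,0,0,0,0,0]])

```text
time_s: 4.65
eef_pos: [0.6019, 0.126, 0.2016]
orientation: [[0.929, 0.37, -0.001], [0.37, -0.929, -0.0], [-0.001, -0.0, -1.0]]
force: [-0.2, 0.0, -1.3]
gripper_width: 0.0198
grasp_force: 58.7
```

```bash
python3 - <<'E'
from h import *
c=arm.calibration("wrist");s=arm.state();im,d=arm.get_image("wrist");np.savez("w2.npz",K=c["intrinsics"],T=c["T"],d=d)
print(s["eef_pos"],s["force"],s["gripper_width"])
a,_=arm.get_image("scene");b,_=arm.get_image("side");cv2.imwrite("pics/sc2.png",a);cv2.imwrite("pics/si2.png",b)
f=lambda im:cv2.convertScaleAbs(cv2.resize(im,(400,300),interpolation=cv2.INTER_CUBIC),alpha=1.5)
cv2.imwrite("pics/c2.png",np.vstack([np.hstack([f(a[140:260,225:385]),f(b[140:260,180:340])]),np.hstack([f(im),f(im[150:330,160:400])])]))
E
```

```text
[0.60188725 0.12603026 0.20160453] [-0.16878635  0.0190955  -1.30775897] 0.019751681314434874
```

View pics/c2.png

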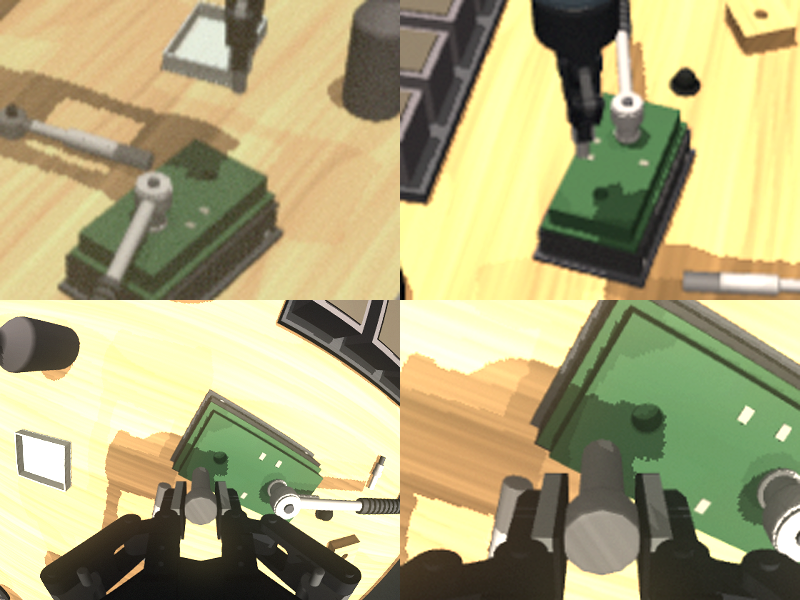

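In the composite the pin hangs upright in the fingers. The hole is at wrist (308,221) and the pin head's top disc at about (282,293). The foot is at scene (320.6,175) and side (253,201).

```bash
python3 - <<'E'
from h import *
np.set_printoptions(precision=4,suppress=True)
f=lambda n,p:ray(n,(np.array(p)-1.5)/4+((145,190) if n=="scene" else (225,115)))
w=np.load("w2.npz");K,T=w["K"],w["T"]
h=wray(K,T,(308,220.7));p=wray(K,T,(281.8,292));
print("hole wrist",atz(h,.08),"all",tri([h,f("scene",(656,79)),f("side",(141,410))]))
print("head top",atz(p,.2253))
ft=[ray("scene",(320.6,175)),ray("side",(253.2,201))];print("foot",tri(ft),[atz(r,.169) for r in ft], "wrist foot",atz(wray(K,T,(280.5,238)),.169))
E
```

```text
hole wrist [0.5892 0.0972 0.08  ] all (array([0.5912, 0.0963, 0.0781]), [np.float64(0.00254023696555497), np.float64(0.0014824101593210297), np.float64(0.0014305246582654555)])
head top [0.602  0.1275 0.2253]
foot (array([0.6025, 0.1252, 0.1693]), [np.float64(0.0009330441562541729), np.float64(0.0009330441562544873)]) [array([0.6033, 0.1257, 0.169 ]), array([0.6017, 0.1245, 0.169 ])] wrist foot [0.6023 0.1282 0.169 ]
```

Call:
play_rows(deltas=[[1,-0.09,-0.25,0,0,0,0],[1,-0.09,-0.25,-0.2,0,0,0],[1,-0.08,-0.25,-0.5,0,0,0],[1,0,0,-0.5,0,0,0],[1,0,0,-0.4,0,0,0],[1,0,0,-0.27,0,0,0],[1,0,0,0,0,0,0],[1,0,0,0,0,0,0]])

```text
time_s: 5.47
eef_pos: [0.5917, 0.0946, 0.1275]
orientation: [[0.93, 0.367, -0.001], [0.367, -0.93, -0.0], [-0.001, -0.0, -1.0]]
force: [-0.4, 0.1, -1.0]
gripper_width: 0.0197
grasp_force: 58.7
```

```bash
python3 - <<'E'
from h import *
c=arm.calibration("wrist");s=arm.state();im,d=arm.get_image("wrist");np.savez("w3.npz",K=c["intrinsics"],T=c["T"],d=d)
print(s["eef_pos"],s["force"],s["gripper_width"])
a,_=arm.get_image("scene");b,_=arm.get_image("side")
f=lambda im:cv2.convertScaleAbs(cv2.resize(im,(400,300),interpolation=cv2.INTER_CUBIC),alpha=1.7)
cv2.imwrite("pics/c3.png",np.vstack([np.hstack([f(a[180:240,270:350]),f(b[180:240,225:305])]),np.hstack([f(im[190:310,200:360]),f(im[150:330,160:400])])]))
E
```

```text
[0.59165669 0.09455418 0.12751269] [-0.41967457  0.09221714 -1.02575104] 0.01972561242793452
```

View pics/c3.png

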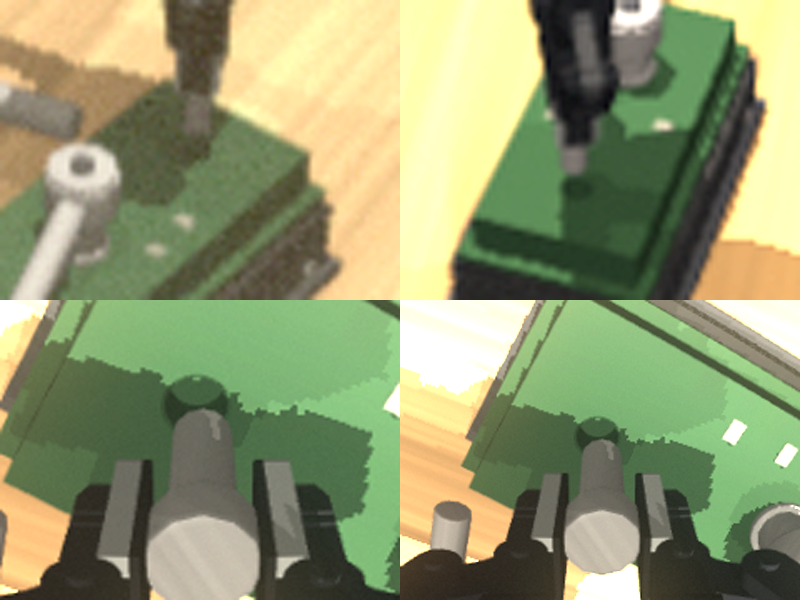

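```bash
python3 - <<'E'
from h import *
np.set_printoptions(precision=4,suppress=True)
w=np.load("w3.npz");K,T=w["K"],w["T"]
def proj(P):
    q=(np.array(P)-T[:3,3])@T[:3,:3];t=np.arctan2(np.hypot(q[...,0],q[...,1]),q[...,2]);n=q[...,:2]/np.linalg.norm(q[...,:2],axis=-1,keepdims=True)
    return n*t[...,None]*K[0,0]+K[:2,2]
th=np.linspace(0,2*np.pi,120)
def ext(c,r):
    p=(proj(np.c_[c[0]+r*np.cos(th),c[1]+r*np.sin(th),c[2]+0*th])-(200,190))*2.5+(0,300)
    return "L%.0f R%.0f top%.0f bot%.0f"%(p[:,0].min(),p[:,0].max(),p[:,1].min(),p[:,1].max())
print("foot pred",ext((.5917,.0946,.0955),.007),ext((.5917,.0946,.0955),.0055)); print("head pred",ext((.5917,.0946,.1512),.011))
print("seen hole L163 R228 top375; foot top408; head L147 R260 bot~600")
for c in [(.5917,.0946),(.5917,.0965),(.59,.0965),(.592,.098)]: print(c,ext((*c,.08),.008))
print(atz(wray(K,T,(278.2,230.8)),.08))
f=lambda u,v,o:(u/5+o[0],v/5+o[1])
# scene foot crop(199,138), side foot crop(172,172), hole side (178,187)
print([atz(ray("scene",f(198,136,(270,180))),.0955),atz(ray("side",f(173,171,(225,180))),.0955),atz(ray("side",f(178,186,(225,180))),.08)])
E
```

```text
foot pred L179 R239 top398 bot452 L186 R232 top404 bot446
head pred L149 R275 top504 bot607
seen hole L163 R228 top375; foot top408; head L147 R260 bot~600
(0.5917, 0.0946) L177 R240 top371 bot429
(0.5917, 0.0965) L170 R233 top368 bot426
(0.59, 0.0965) L168 R231 top374 bot432
(0.592, 0.098) L165 R228 top365 bot423
[0.59   0.0975 0.08  ]
[array([0.5999, 0.0853, 0.0955]), array([0.5921, 0.1009, 0.0955]), array([0.5904, 0.0974, 0.08  ])]
```

The pin sits about 3 mm to the image's right of the hole in the wrist view, so I'll shift it and lower it to the rim.

Call:
play_rows(deltas=[[1,-0.025,0.068,0,0,0,0],[1,0,0,-0.15,0,0,0],[1,0,0,-0.15,0,0,0],[1,0,0,-0.06,0,0,0],[1,0,0,0,0,0,0],[1,0,0,0,0,0,0]])

```text
time_s: 6.12
eef_pos: [0.5908, 0.098, 0.1129]
orientation: [[0.93, 0.368, -0.001], [0.368, -0.93, -0.0], [-0.001, -0.0, -1.0]]
force: [0.1, 0.0, -0.5]
gripper_width: 0.0197
grasp_force: 58.7
```

Call:
play_rows(deltas=[[1,0,0,-0.03,0,0,0],[1,0,0,-0.03,0,0,0],[1,0,0,-0.03,0,0,0],[1,0,0,0,0,0,0]])

```text
time_s: 6.45
eef_pos: [0.5911, 0.0977, 0.1096]
orientation: [[0.93, 0.368, 0.0], [0.368, -0.93, -0.0], [0.0, 0.0, -1.0]]
force: [1.3, -3.1, -0.2]
gripper_width: 0.0198
grasp_force: 58.7
```

Call:
play_rows(deltas=[[1,0.005,-0.015,-0.02,0,0,0],[1,0,0,-0.025,0,0,0],[1,0,0,-0.025,0,0,0],[1,0,0,0,0,0,0]])

```text
time_s: 6.78
eef_pos: [0.591, 0.0974, 0.1066]
orientation: [[0.93, 0.368, -0.0], [0.368, -0.93, 0.0], [-0.0, -0.0, -1.0]]
force: [0.8, -0.3, 0.1]
gripper_width: 0.0196
grasp_force: 58.7
```

Call:
play_rows(deltas=[[1,0.005,-0.005,-0.05,0,0,0],[1,0,0,-0.07,0,0,0],[1,0,0,-0.07,0,0,0],[1,0,0,-0.07,0,0,0],[1,0,0,-0.03,0,0,0],[1,0,0,0,0,0,0]])

```text
time_s: 7.28
eef_pos: [0.5911, 0.0972, 0.0948]
orientation: [[0.93, 0.368, -0.001], [0.368, -0.93, -0.0], [-0.001, -0.0, -1.0]]
force: [0.9, -1.0, -0.5]
gripper_width: 0.02
grasp_force: 58.8
```

Call:
play_rows(deltas=[[1,0,0,-0.025,0,0,0],[1,0,0,-0.025,0,0,0],[1,0,0,0,0,0,0]])

```text
time_s: 7.53
eef_pos: [0.5913, 0.0972, 0.0932]
orientation: [[0.93, 0.368, -0.0], [0.368, -0.93, 0.0], [-0.0, -0.0, -1.0]]
force: [-0.6, -0.7, -0.2]
gripper_width: 0.0199
grasp_force: 58.8
```

Call:
play_rows(deltas=[[1,0,0,-0.015,0,0,0],[1,0,0,-0.01,0,0,0],[1,0,0,0,0,0,0]])

```text
time_s: 7.78
eef_pos: [0.5915, 0.0972, 0.0924]
orientation: [[0.93, 0.368, 0.0], [0.368, -0.93, 0.0], [0.0, 0.0, -1.0]]
force: [-0.4, 0.0, 0.9]
gripper_width: 0.0201
grasp_force: 58.9
```

Call:
play_rows(deltas=[[0.6,0,0,0,0,0,0],[0.6,0,0,0,0,0,0],[0.6,0,0,0,0,0,0],[0.5,0,0,0,0,0,0],[0.5,0,0,0,0,0,0]])

```text
time_s: 8.2
eef_pos: [0.5914, 0.0971, 0.0923]
orientation: [[0.93, 0.368, -0.0], [0.368, -0.93, -0.0], [-0.0, 0.0, -1.0]]
force: [-0.3, -0.7, 0.4]
gripper_width: 0.0424
grasp_force: 0.0
```

Call:
play_rows(deltas=[[0.5,0,0,0.2,0,0,0],[0.5,0,0,0.5,0,0,0],[0.5,0,0,0.8,0,0,0],[0.5,0,0,0.8,0,0,0],[0.5,0,0,0.8,0,0,0],[0.5,0,0,0.4,0,0,0]])

```text
time_s: 8.7
eef_pos: [0.5925, 0.0972, 0.2368]
orientation: [[0.93, 0.368, 0.005], [0.368, -0.93, 0.0], [0.004, 0.001, -1.0]]
force: [1.1, 0.5, 1.1]
gripper_width: 0.0426
grasp_force: 0.0
```

Call:
play_rows(deltas=[[1,0.22,-0.8,0,0,0,-0.05],[1,0.22,-0.8,0,0,0,-0.044],[1,0.22,-0.8,0,0,0,0],[1,0.22,-0.8,0,0,0,0],[1,0.22,-0.8,0,0,0,0],[1,0.22,-0.8,0,0,0,0],[1,0.22,-0.8,0,0,0,0],[1,0.22,-0.8,0,0,0,0]])

```text
time_s: 9.37
eef_pos: [0.6619, -0.1605, 0.233]
orientation: [[0.974, 0.227, 0.0], [0.227, -0.974, -0.0], [0.0, 0.0, -1.0]]
force: [1.2, 0.2, 0.3]
gripper_width: 0.0002
grasp_force: 0.0
```

Call:
play_rows(deltas=[[1,0,0,0,0,0,0],[1,0,0,0,0,0,0]])

```text
time_s: 9.53
eef_pos: [0.6618, -0.1606, 0.2325]
orientation: [[0.974, 0.225, 0.0], [0.225, -0.974, -0.0], [0.0, 0.0, -1.0]]
force: [-1.1, -0.1, 0.8]
gripper_width: -0.0
grasp_force: 0.0
```

```bash
python3 - <<'E'
from h import *
c=arm.calibration("wrist");s=arm.state();im,d=arm.get_image("wrist");np.savez("w4.npz",K=c["intrinsics"],T=c["T"],d=d)
print(s["eef_pos"],s["orientation"][:,1],s["gripper_width"])
a,_=arm.get_image("scene");b,_=arm.get_image("side")
f=lambda im:cv2.convertScaleAbs(cv2.resize(im,(400,300),interpolation=cv2.INTER_CUBIC),alpha=1.7)
cv2.imwrite("pics/c4.png",np.vstack([np.hstack([f(a[180:270,250:370]),f(b[160:250,220:340])]),np.hstack([f(im),f(a[180:330,200:400])])]))
E
```

```text
[ 0.66180064 -0.16059879  0.23251128] [ 2.24825501e-01 -9.74399033e-01  1.34697338e-04] -4.494904760031225e-05
```

View pics/c4.png

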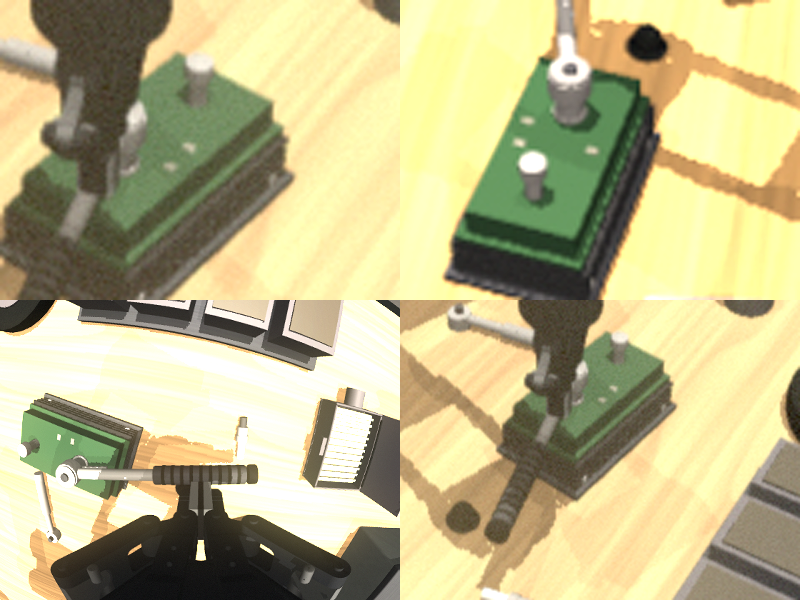

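The pin stands upright in the hole. Its head top is at scene (310.6,197.4) and side (260,208). The wrist view shows the grip axis from (218,243) to (355,243), not yet touched.

```bash
python3 - <<'E'
from h import *
np.set_printoptions(precision=4,suppress=True)
r=[ray("scene",(310.6,197.4)),ray("side",(259.9,208))];print("pin top",tri(r),[atz(x,.116) for x in r])
w=np.load("w4.npz");K,T=w["K"],w["T"]
for p in [(97,244),(216,243.6),(287,243),(357,242.5)]:
    print(atz(wray(K,T,p),.115 if p[0]>100 else .132))
E
```

```text
pin top (array([0.5931, 0.0976, 0.1152]), [np.float64(0.0014733399375431026), np.float64(0.001473339937543114)]) [array([0.595, 0.097, 0.116]), array([0.5916, 0.0977, 0.116 ])]
[ 0.5851 -0.0016  0.132 ]
[ 0.6067 -0.1126  0.115 ]
[ 0.6219 -0.1741  0.115 ]
[ 0.6358 -0.2355  0.115 ]
```

Call:
play_rows(deltas=[[1,0,0,-0.6,0,0,0],[1,0,0,-0.8,0,0,0],[1,0,0,-0.8,0,0,0],[1,0,0,-0.7,0,0,0],[1,0,0,-0.41,0,0,0],[1,0,0,0,0,0,0]])

```text
time_s: 10.18
eef_pos: [0.6596, -0.1569, 0.0964]
orientation: [[0.974, 0.229, -0.006], [0.229, -0.974, 0.002], [-0.005, -0.003, -1.0]]
force: [-0.7, 0.9, -0.2]
gripper_width: 0.0002
grasp_force: 0.0
```

```bash
python3 - <<'E'
import numpy as np
B=np.array([.58,.008]);v=np.array([.6618,-.1606])-B;r=np.hypot(*v);a=np.arctan2(v[1],v[0])
p=lambda t:B+r*np.array([np.cos(a-t),np.sin(a-t)])
for t in np.arange(0,1.0,.04): print("%.2f"%t,p(t).round(4),"step 0.02rad:",((p(t+.02)-p(t))/.04).round(3))
print(.02/(np.pi/2))
E
```

```text
0.00 [ 0.6618 -0.1606] step 0.02rad: [-0.085 -0.04 ]
0.04 [ 0.655  -0.1637] step 0.02rad: [-0.086 -0.037]
0.08 [ 0.6481 -0.1666] step 0.02rad: [-0.088 -0.033]
0.12 [ 0.641  -0.1692] step 0.02rad: [-0.089 -0.03 ]
0.16 [ 0.6339 -0.1715] step 0.02rad: [-0.09  -0.026]
0.20 [ 0.6267 -0.1735] step 0.02rad: [-0.091 -0.022]
0.24 [ 0.6194 -0.1752] step 0.02rad: [-0.092 -0.019]
0.28 [ 0.612  -0.1766] step 0.02rad: [-0.092 -0.015]
0.32 [ 0.6046 -0.1778] step 0.02rad: [-0.093 -0.011]
0.36 [ 0.5972 -0.1786] step 0.02rad: [-0.093 -0.008]
0.40 [ 0.5897 -0.1791] step 0.02rad: [-0.094 -0.004]
0.44 [ 0.5822 -0.1794] step 0.02rad: [-0.094 -0.   ]
0.48 [ 0.5747 -0.1793] step 0.02rad: [-0.094  0.004]
0.52 [ 0.5672 -0.179 ] step 0.02rad: [-0.093  0.007]
0.56 [ 0.5597 -0.1783] step 0.02rad: [-0.093  0.011]
0.60 [ 0.5523 -0.1773] step 0.02rad: [-0.093  0.015]
0.64 [ 0.5449 -0.1761] step 0.02rad: [-0.092  0.018]
0.68 [ 0.5376 -0.1745] step 0.02rad: [-0.091  0.022]
0.72 [ 0.5303 -0.1727] step 0.02rad: [-0.09   0.026]
0.76 [ 0.5231 -0.1706] step 0.02rad: [-0.089  0.029]
0.80 [ 0.516  -0.1681] step 0.02rad: [-0.088  0.033]
0.84 [ 0.5091 -0.1654] step 0.02rad: [-0.086  0.036]
0.88 [ 0.5022 -0.1625] step 0.02rad: [-0.085  0.04 ]
0.92 [ 0.4954 -0.1592] step 0.02rad: [-0.083  0.043]
0.96 [ 0.4888 -0.1557] step 0.02rad: [-0.081  0.046]
0.012732395447351628
```

Call:
play_rows(deltas=[[1,0,0,0,0,0,0],[1,-0.085,-0.039,0,0,0,-0.0127],[1,-0.085,-0.039,0,0,0,-0.0127],[1,-0.086,-0.036,0,0,0,-0.0127],[1,-0.086,-0.036,0,0,0,-0.0127],[1,0,0,0,0,0,0]])

```text
time_s: 10.68
eef_pos: [0.6475, -0.1653, 0.1006]
orientation: [[0.989, 0.146, 0.0], [0.146, -0.989, -0.0], [0.0, 0.0, -1.0]]
force: [0.2, -0.7, -0.2]
gripper_width: -0.0002
grasp_force: 0.0
```

Call:
play_rows(deltas=[[1,-0.088,-0.032,0,0,0,-0.0127],[1,-0.088,-0.032,0,0,0,-0.0127],[1,-0.089,-0.029,0,0,0,-0.0127],[1,-0.089,-0.029,0,0,0,-0.0127]])

```text
time_s: 11.02
eef_pos: [0.6351, -0.1697, 0.1004]
orientation: [[0.998, 0.067, 0.003], [0.067, -0.998, -0.0], [0.003, 0.0, -1.0]]
force: [9.0, 3.3, -0.5]
gripper_width: 0.0
grasp_force: 4.2
```

Call:
play_rows(deltas=[[1,-0.09,-0.026,0,0,0,-0.0127],[1,-0.09,-0.025,0,0,0,-0.0127],[1,-0.091,-0.022,0,0,0,-0.0127],[1,-0.091,-0.02,0,0,0,-0.0127],[1,-0.092,-0.018,0,0,0,-0.0127],[1,-0.092,-0.017,0,0,0,-0.0127],[1,-0.092,-0.015,0,0,0,-0.0127]])

```text
time_s: 11.6
eef_pos: [0.6098, -0.1758, 0.1005]
orientation: [[0.997, -0.072, 0.004], [-0.072, -0.997, -0.001], [0.004, 0.001, -1.0]]
force: [10.2, 0.4, -1.0]
gripper_width: -0.0001
grasp_force: 4.5
```

Call:
play_rows(deltas=[[1,-0.092,-0.014,0,0,0,-0.0127],[1,-0.093,-0.012,0,0,0,-0.0127],[1,-0.093,-0.01,0,0,0,-0.0127]])

```text
time_s: 11.85
eef_pos: [0.5987, -0.1773, 0.1005]
orientation: [[0.991, -0.132, 0.004], [-0.132, -0.991, -0.001], [0.004, 0.0, -1.0]]
force: [9.9, 0.1, -1.9]
gripper_width: 0.0001
grasp_force: 4.7
```

Call:
play_rows(deltas=[[1,-0.093,-0.008,0,0,0,-0.0127],[1,-0.093,-0.007,0,0,0,-0.0127]])

```text
time_s: 12.02
eef_pos: [0.5913, -0.178, 0.1004]
orientation: [[0.985, -0.171, 0.004], [-0.171, -0.985, -0.001], [0.004, 0.0, -1.0]]
force: [9.5, 0.8, -1.9]
gripper_width: -0.0003
grasp_force: 4.7
```

One call at a time from here, because the click could come at any step.

Call:
play_rows(deltas=[[1,-0.094,-0.004,0,0,0,-0.0127],[1,-0.094,-0.002,0,0,0,-0.0127]])

```text
time_s: 12.18
eef_pos: [0.5839, -0.1783, 0.1005]
orientation: [[0.978, -0.21, 0.004], [-0.21, -0.978, -0.001], [0.004, 0.0, -1.0]]
force: [9.4, -1.1, -2.3]
gripper_width: 0.0
grasp_force: 4.9
```

Call:
play_rows(deltas=[[1,-0.094,0,0,0,0,-0.0127],[1,-0.094,0.002,0,0,0,-0.0127]])

```text
time_s: 12.35
eef_pos: [0.5764, -0.1783, 0.1005]
orientation: [[0.968, -0.249, 0.004], [-0.249, -0.968, -0.001], [0.004, 0.0, -1.0]]
force: [10.4, -2.0, -3.4]
gripper_width: 0.0
grasp_force: 5.0
```

Call:
play_rows(deltas=[[1,-0.094,0.003,0,0,0,-0.0127],[1,-0.093,0.005,0,0,0,-0.0127]])

```text
time_s: 12.52
eef_pos: [0.569, -0.1781, 0.1005]
orientation: [[0.958, -0.288, 0.004], [-0.288, -0.958, -0.001], [0.004, 0.0, -1.0]]
force: [10.8, -1.7, -1.9]
gripper_width: 0.0003
grasp_force: 5.0
```

Call:
play_rows(deltas=[[1,-0.093,0.007,0,0,0,-0.0127],[1,-0.093,0.009,0,0,0,-0.0127]])

```text
time_s: 12.68
eef_pos: [0.5616, -0.1775, 0.1005]
orientation: [[0.946, -0.326, 0.004], [-0.326, -0.946, -0.002], [0.004, 0.0, -1.0]]
force: [10.3, -1.8, -2.0]
gripper_width: -0.0001
grasp_force: 5.1
```

Call:
play_rows(deltas=[[1,-0.093,0.011,0,0,0,-0.0127],[1,-0.093,0.013,0,0,0,-0.0127]])

```text
time_s: 12.85
eef_pos: [0.5542, -0.1766, 0.1005]
orientation: [[0.932, -0.363, 0.004], [-0.363, -0.932, -0.002], [0.005, 0.0, -1.0]]
force: [9.7, -3.3, -2.8]
gripper_width: -0.0
grasp_force: 5.2
```

Call:
play_rows(deltas=[[1,-0.093,0.015,0,0,0,-0.0127],[1,-0.092,0.017,0,0,0,-0.0127]])

```text
time_s: 13.02
eef_pos: [0.5469, -0.1755, 0.1005]
orientation: [[0.917, -0.4, 0.004], [-0.4, -0.917, -0.002], [0.005, -0.0, -1.0]]
force: [9.6, -3.8, -4.0]
gripper_width: -0.0003
grasp_force: 5.3
```

Call:
play_rows(deltas=[[1,-0.092,0.018,0,0,0,-0.0127],[1,-0.092,0.02,0,0,0,-0.0127]])

```text
time_s: 13.18
eef_pos: [0.5395, -0.174, 0.1005]
orientation: [[0.9, -0.436, 0.004], [-0.436, -0.9, -0.002], [0.005, -0.0, -1.0]]
force: [9.6, -4.4, -3.4]
gripper_width: 0.0004
grasp_force: 5.3
```

Call:
play_rows(deltas=[[1,-0.091,0.022,0,0,0,-0.0127],[1,-0.091,0.024,0,0,0,-0.0127]])

```text
time_s: 13.35
eef_pos: [0.532, -0.1721, 0.1005]
orientation: [[0.882, -0.472, 0.004], [-0.472, -0.882, -0.002], [0.004, -0.0, -1.0]]
force: [6.7, -4.7, -2.1]
gripper_width: 0.0002
grasp_force: 4.2
```

The pad force dropped from 5.3 to 4.2, so the click has started at about 0.035 rad. I'll nudge it slightly further, hold briefly, then back off.

Call:
play_rows(deltas=[[1,-0.068,0.019,0,0,0,-0.0096],[1,0,0,0,0,0,0]])

```text
time_s: 13.52
eef_pos: [0.5284, -0.1711, 0.1004]
orientation: [[0.875, -0.485, 0.003], [-0.485, -0.875, -0.001], [0.003, 0.0, -1.0]]
force: [6.0, -4.6, -0.8]
gripper_width: -0.0
grasp_force: 3.4
```

Call:
play_rows(deltas=[[1,-0.067,0.02,0,0,0,-0.0096]])

```text
time_s: 13.6
eef_pos: [0.5265, -0.1706, 0.1005]
orientation: [[0.868, -0.497, 0.003], [-0.497, -0.868, -0.002], [0.004, -0.0, -1.0]]
force: [5.0, -3.8, -1.8]
gripper_width: -0.0001
grasp_force: 3.2
```

The force is still falling while the tool moves, so the click is confirmed at about 0.07 rad. I'll back off.

Call:
play_rows(deltas=[[1,0.09,-0.027,0,0,0,0.0127],[1,0.1,-0.027,0,0,0,0.0127],[1,0.15,-0.04,0,0,0,0],[1,0.3,-0.08,0,0,0,0],[1,0.4,-0.1,0,0,0,0],[1,0,0,0.3,0,0,0],[1,0,0,0.8,0,0,0],[1,0,0,0.9,0,0,0]])

```text
time_s: 14.27
eef_pos: [0.5655, -0.18, 0.1792]
orientation: [[0.887, -0.461, -0.004], [-0.461, -0.887, 0.002], [-0.004, 0.0, -1.0]]
force: [1.5, -1.2, 0.6]
gripper_width: -0.0004
grasp_force: 0.0
```

Call:
play_rows(deltas=[[1,0,-0.5,0.6,0,0,0],[1,0,-0.9,0,0,0,0],[1,0,-0.9,0,0,0,0],[1,0,-0.5,0,0,0,0],[1,0,0,0,0,0,0],[1,0,0,0,0,0,0]])

```text
time_s: 14.77
eef_pos: [0.5662, -0.2934, 0.2036]
orientation: [[0.887, -0.463, -0.0], [-0.463, -0.887, 0.0], [-0.001, -0.0, -1.0]]
force: [-0.8, 0.2, 0.4]
gripper_width: -0.0001
grasp_force: 0.0
```

```bash
python3 - <<'E'
from h import *
s=arm.state();im,d=arm.get_image("wrist")
print(s["eef_pos"],s["force"])
a,_=arm.get_image("scene");b,_=arm.get_image("side")
f=lambda im:cv2.convertScaleAbs(cv2.resize(im,(400,300),interpolation=cv2.INTER_CUBIC),alpha=1.7)
cv2.imwrite("pics/c5.png",np.vstack([np.hstack([f(a[190:280,230:350]),f(b[130:250,200:360])]),np.hstack([f(im),f(a[150:360,140:420])])]))
E
```

```text
[ 0.56619049 -0.29341781  0.20360018] [-0.83672035  0.2481105   0.3904955 ]
```

View pics/c5.png

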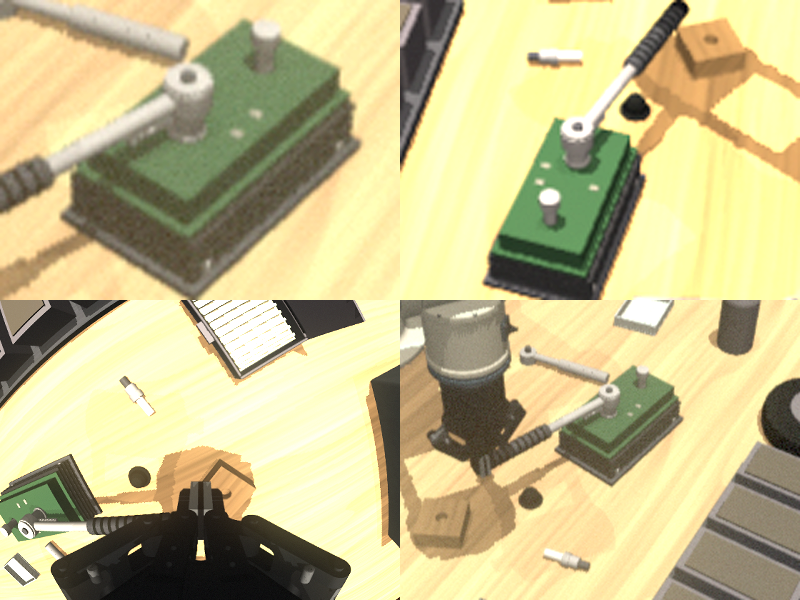

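The wrench has turned and the handle is free and in line with its head. The pin stands upright in the hole, the bystanders are where they were, and the arm is clear above the bench.

```bash
python3 -c "
from plant import arm
print(arm.sign_off())"
```

```text
the job is handed in; nothing more can be done
None
```

The pin is home in the cover's hole. The wrench was turned to its click, which I judged from the force drop, stopped about 0.07 rad past it by estimate and let go. The job is handed in, and sign-off gave no verdict.

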